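# Thread a guide rod through both bushings of an alignment fixture and hold it

## Task

Push the fixture's sliding carriage fully home against its stop, so that its bushing lies under the upper one. Then take the longest of the three rods out of the stand, thread it nose down through the upper bushing and on through the lower one, and finish still gripping it there, upright and at rest, its nose showing below the carriage but hanging clear of the base plate: do not let go, a colleague will tighten the screws meanwhile. Leave the two shorter rods, the motor and the two loose screws where they are.

Things in the scene. Friction and masses are not known exactly. Their poses are not given: they have to be found in the camera images.
- fixture: (mm) Fixed aluminium and steel fixture. Origin under the base plate, below the upper bushing; +x away from the push side, z up; yaw within 0.3 rad. Base plate x -120 to 60, y +-75, top at z 14. Columns at y +-50 to 70 carry a bridge (x +-32, y +-70, z 105 to 125) holding the upper bushing. Under it the carriage slides along x on rails; the stop is an upright plate at x 38 to 52, up to z 67.
- upper_bushing (a point): (mm) Centre of the mouth of the upper bushing, 125 above the bench, on its vertical axis. Brass block 40 square and 20 thick (z 105 to 125), flush with the bridge; bore 19 in diameter, with a conical lead-in 4 wide at the mouth.
- lower_bushing (a point): (mm) Centre of the mouth of the lower bushing in the carriage, 65 above the bench. Same brass bushing, 20 thick (z 45 to 65). With the carriage home it lies exactly under the upper bushing. Below it is open space down to the base plate's top at z 14.
- carriage (a joint): Travel of the carriage in m: 0 = home against the stop, bushings in line; it grows up to 0.05 as the carriage stands out toward the fixture's -x. It starts 0.025 to 0.045 out, resists with about 3 N of friction and stays where it is left.
- push_plate (a point): (mm) Middle of the outer (-x) face of the carriage's upright push plate, 80 above the bench. The plate is 60 wide across, 10 thick, its face reaches from z 45 to 95; push it along the fixture's +x. With the carriage home this face is 105 from the bushing axis, 73 in front of the bridge.
- stand: (mm) Dark steel stand, fixed, 60 x 240 x 50 high; origin under its centre, its long side along its y. Three blind holes (bore 18, 40 deep, floor at z 10) at y -80, 0 and 80 hold the three rods upright; which rod is in which hole varies.
- long_rod: (mm) Longest rod: round steel shank, 16 diameter, 130 long, under a black square handle 22 x 22 x 45; 175 in all, 0.18 to 0.36 kg. Origin: end face of the nose (lower end); z along the rod up to the handle (130 to 175 above the origin), x and y square to its flats; yaw varies. The last 4 of the nose taper to 10. In the stand the origin is 10 above the bench; this handle is the highest of the three.
- middle_rod: (mm) A rod of the same make with a shank of 100 (145 in all); same origin and handle. Leave alone.
- short_rod: (mm) A rod of the same make with a shank of 75 (120 in all); same origin and handle. Leave alone.
- motor: (mm) Black servo motor standing on end with its shaft up, 86 x 86 and 186 high, loose, 2.5 kg; origin under its centre. Leave alone.
- screw0: (mm) Loose dark socket-head screw lying on the bench, 54 long, head 18 across; origin under its middle. Leave alone.
- screw1: (mm) Another such screw. Leave alone.
Mind the look-alikes: they are no part of the job. Of the things shaped like the fixture, the aluminium one is meant. What is shaped like the long_rod but purple is not meant.

How it is judged:
By the outcome, as a careful person would: the job done as asked, in the order asked, and still so for the second after the job is handed in, while the arm keeps its last pose, push and grip.
It also fails if it takes over 58 s, if anything falls off the work surface, if the arm or the gripper's body presses on something with over 40 N, if the wrist force passes 120 N, or if a joint passes its speed limit or range.

## Robot

A 6-joint arm with a two-finger parallel gripper is mounted at the origin on the work surface. World frame = base frame: x ahead of the robot, y to its left, z up, the work surface at z = 0. Lengths are in m, angles in rad, forces in N, time in s.
With the tool pointing down it reaches from about 0.225 to 0.875 m from the base axis. Payload 3.4 kg.
Tool frame: the origin (TCP) lies on the centre line of the jaws, within the pads' length; the fingertips stand 11 mm ahead of it and the grasp point (between the pads) lies 8 mm behind it; z points along the fingers, y is the line along which they close (so a half turn about z gives the same grasp; the last joint's range is limited). The gripper opens to 85 mm and grips with 20 to 120 N. Pads are 22 mm wide; open, the fingers measure 114 mm over their backs; the gripper's body (76 mm by 85 mm) begins 54 mm behind the grasp point. The pads swing forward as they close: fully open they stand 13 mm farther back than shut.
Start: joints at [1.107, 0.276, 1.505, -0, 1.361, -0.121], TCP at [0.193, 0.542, 0.242] pointing down, gripper open.
Joint ranges: [-2.89, 2.89], [-0.75, 2.08], [0.22, 2.7], [-1.18, 4.32], [0.11, 2.71], [-2.7, 2.7]. Speed limits (rad/s): [2.57, 2.57, 3.14, 3.14, 3.14, 3.14].

## Interface

Orientations are given as a unit quaternion [w, x, y, z].
In Python, from rig import manip, eyes, job gives the robot as it stands.
- The arm moves only by the tool drive_tool, never from a script. Its argument "rows" is a list of rows, each a list of 3 entries, a list of its own where there are three numbers: the turn, a rotation vector about the world's x, y, z in rad, then the shift along the world's x, y, z in cm, then the finger opening in cm, from 0 to 8.54. A call has 1 to 8 rows; each row shifts and turns the commanded pose from where the row before left it; what a row does not reach is not made up. A row lasts 1/8 s, in which the tool goes at most 62.5 mm and 10.7 degrees, less where a joint would pass 70% of its speed; a pose out of reach is approached as far as the arm can. A call is refused whole if a number of a shift passes 6.25 or a number of a turn 0.188, either way. A call with a gripper value outside its range is refused whole. The fingers move at their own pace and stop on an object; "force" is the grip in N (left out, the last holds). Time passes only in rows, so rows that do not move let the fingers close. It gives the time, the measured TCP pose, the force, the opening and the grip force at its end, in the units of the state.
- manip.get_state(): the state, without advancing time (a new reading comes with each control period).
- eyes.get_image(name): name is "scene" or "top"; returns the picture (420x560x3 uint8, red, green, blue); there is no depth.
- eyes.get_calibration(name): a dict with "camera_matrix" (3x3 intrinsics, pixels), "view" (4x4, takes a point from world to camera coordinates). Camera axes: x right, y up, looking along -z (the intrinsics and any distortion apply to the point x, -y, -z); pixel columns grow to the right and rows downward; lengths in m; the calibration is good to about 2 mm. A picture is of the moment at which its call begins. get_calibration takes no time and is no camera call.
- job.sign_off(): hands the job in; it is judged then, once.
The state is a dict: "clock": time; "qpos": joint angles; "qd": joint speeds; "effort": joint torques, N m; "position": TCP position; "ee_rot": TCP orientation; "contact_force": force on the tool from outside, world axes, zero at the start; "moment": the same for the moment, N m; "width": finger opening in m; "gripper_force": force on a finger pad.
Only numpy, scipy, OpenCV 4.12 (cv2) and the standard library are available. Lean on these libraries where they do the work, as an engineer would, in place of code of your own. Each camera call takes 0.05 s, during which the arm holds its last target. There are 200 camera calls.

## Working session

There is one attempt and no reset: what is moved stays moved. The work goes in short steps, Python scripts to look and compute and a tool call to move; the robot and the scene stay as the last step left them, time stands still between calls to the robot, and variables do not carry over. Pictures are saved under pics/ and viewed, at most 10 in all, crops included, and the job is handed in when it is done.

Besides the shell and the picture viewer there is one more tool, called after "Call:" as name([rows], argument=value, ...), one row to a line, values as JSON. drive_tool: Moves the arm, as the interface text tells. Its arguments: {"type":"object","properties":{"rows":{"type":"array"},"force":{"type":"number"}},"required":["rows"]}

```bash
mkdir -p pics; python3 - <<'E'
from rig import manip,eyes
import cv2,numpy as np
for n in("scene","top"):
    im=eyes.get_image(n);cv2.imwrite(f"pics/{n}0.png",im[:,:,::-1])
    c=eyes.get_calibration(n);print(n,{k:np.round(v,4).tolist() if not isinstance(v,str) else v for k,v in c.items()})
print(manip.get_state())
E
```

```text
scene {'camera_matrix': [[489.3992, 0.0, 282.5913], [0.0, 489.3992, 219.6324], [0.0, 0.0, 1.0]], 'view': [[0.7207, 0.6932, -0.0129, -0.4733], [-0.5074, 0.54, 0.6715, 0.2192], [0.4724, -0.4774, 0.7409, -1.5238], [0.0, 0.0, 0.0, 1.0]]}
top {'camera_matrix': [[502.963, 0.0, 279.9849], [0.0, 502.963, 210.6107], [0.0, 0.0, 1.0]], 'view': [[-0.0181, -0.9998, -0.0006, 0.0269], [0.992, -0.018, 0.1253, -0.6449], [-0.1252, 0.0017, 0.9921, -1.2432], [0.0, 0.0, 0.0, 1.0]]}
{'clock': 0.1, 'qpos': array([ 1.10699675e+00,  2.76534337e-01,  1.50604097e+00,  1.64205627e-05,
        1.36068290e+00, -1.21043627e-01]), 'qd': array([ 0.00134406, -0.00161323, -0.00433318,  0.00187743,  0.00042457,
       -0.00128051]), 'effort': array([-2.84446269e-04, -4.17701840e+01, -2.46404672e+01, -3.20639010e-04,
        5.90808224e-03, -9.75999399e-06]), 'position': array([0.19306322, 0.54112845, 0.24151099]), 'ee_rot': array([-2.47754198e-04,  1.70541934e-01,  9.85350067e-01, -7.95111920e-04]), 'contact_force': array([-0.27097138, -0.80805746, -0.31653221]), 'moment': array([-0.00714748,  0.04526575, -0.00423472]), 'gripper_force': 0.0, 'width': 0.08570275630217904}
```

View pics/scene0.png

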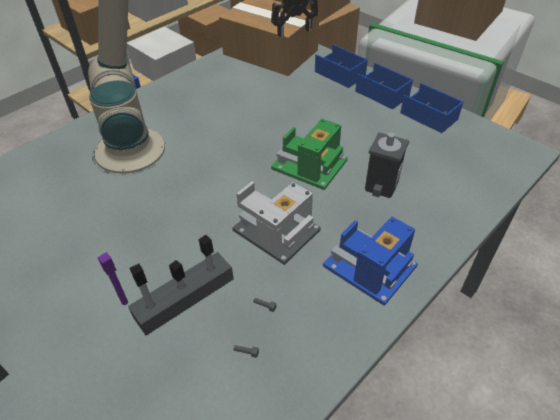

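View pics/top0.png

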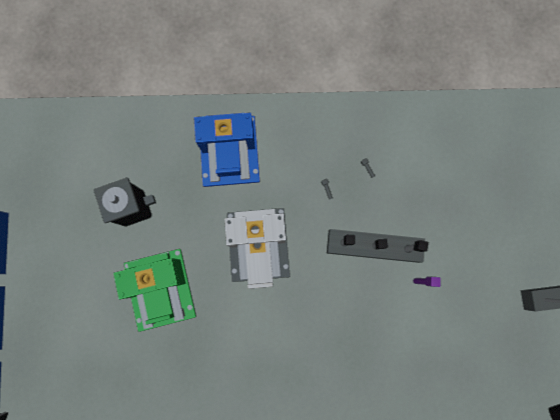

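The aluminium/grey fixture (scene ~(280,215), top ~(257,243)) is the one meant; the green (310,150) and blue (370,260) ones are look-alikes. There are four rod candidates in scene: black handles at (138,272), (176,270) and (206,245) in the stand, and a purple one at (108,263), which is excluded. The rod at (138,272) shows the most shank, so it looks longest. I'll confirm it in enlarged crops.

```bash
python3 - <<'E'
import cv2,numpy as np
s=cv2.imread("pics/scene0.png");t=cv2.imread("pics/top0.png")
z=lambda a,f:cv2.resize(a,None,fx=f,fy=f,interpolation=cv2.INTER_CUBIC)
# left: scene x95-245,y230-330 ; x225-325,y175-265
cv2.imwrite("pics/c_scene.png",z(s[175:335,90:325],3.4))
cv2.imwrite("pics/c_top.png",z(t[200:300,220:440],3.6))
E
```

```text
(no output)
```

View pics/c_scene.png

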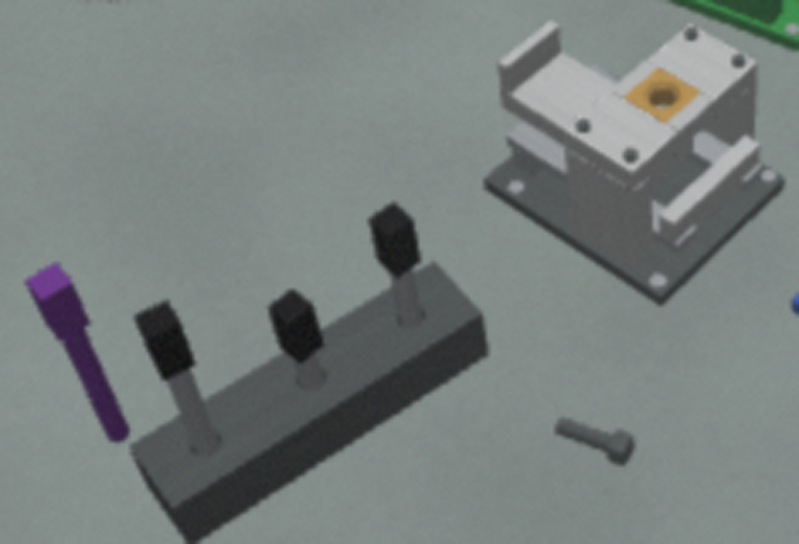

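View pics/c_top.png

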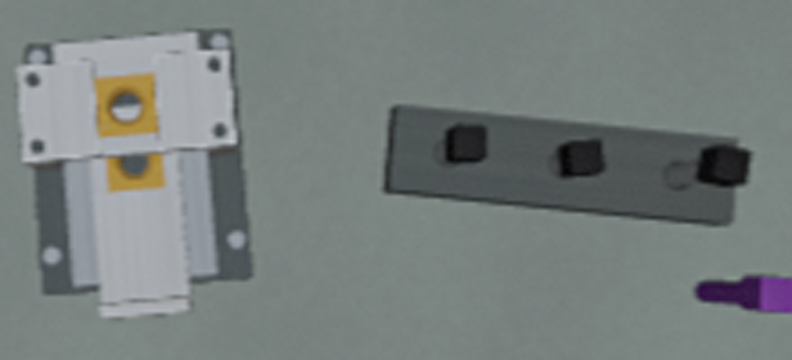

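The far-left rod in scene (crop (165,340), full (138,275)) has the longest exposed shank. In top it is at (421,246), with its hole at (409,249). Zooming in on that handle and the bushing for exact corners.

```bash
python3 - <<'E'
import cv2,numpy as np
s=cv2.imread("pics/scene0.png");t=cv2.imread("pics/top0.png")
z=lambda a,f:cv2.resize(np.clip(a.astype(float)*1.6,0,255).astype(np.uint8),None,fx=f,fy=f,interpolation=cv2.INTER_CUBIC)
a=z(s[258:318,122:162],9)   # 360x540
b=z(t[228:268,398:438],9) # 360x360
o=np.zeros((540,800,3),np.uint8);o[:,:360]=a;o[:360,380:740]=b
cv2.imwrite("pics/c2.png",o)
E
```

```text
(no output)
```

View pics/c2.png

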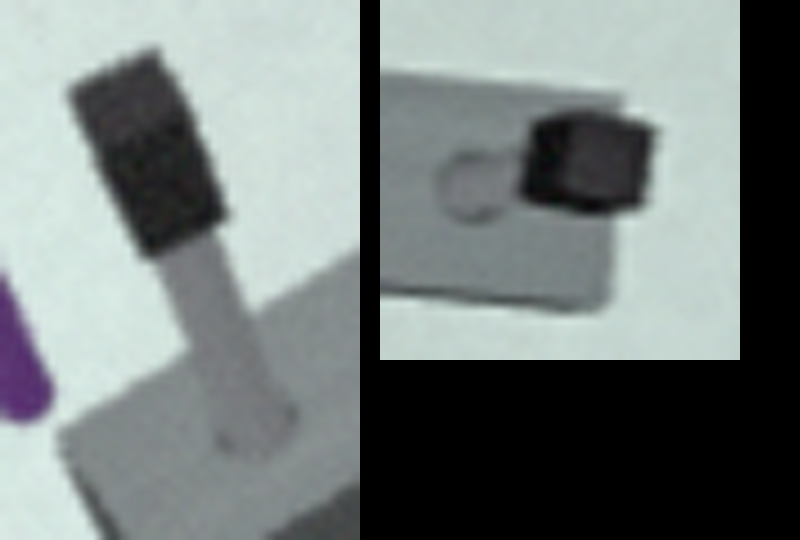

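The handle top corners are clear: scene crop (70,95), (158,50), (180,105), (98,150); top crop (578,110), (658,130), (645,208), (565,190). The hole is at (475,185). Next I'll fit the poses.

```bash
cat > h.py <<'E'
from rig import manip,eyes,job
import numpy as np
from scipy.optimize import least_squares
C={n:eyes.get_calibration(n) for n in("scene","top")}
def proj(n,P):
    P=np.atleast_2d(P);c=C[n];V=np.array(c["view"]);q=P@V[:3,:3].T+V[:3,3]
    q=q*[1,-1,-1];u=q@np.array(c["camera_matrix"]).T;return u[:,:2]/u[:,2:]
def ray(n,uv,z):
    f=lambda p:proj(n,[p[0],p[1],z])[0]-uv
    return least_squares(f,[.6,0]).x
def body(p,L):
    c,s=np.cos(p[2]),np.sin(p[2]);L=np.atleast_2d(L)
    return np.c_[p[0]+c*L[:,0]-s*L[:,1],p[1]+s*L[:,0]+c*L[:,1],L[:,2]]
def st():
    s=manip.get_state();print(round(s['clock'],2),np.round(s['position'],4),np.round(s['ee_rot'],4),np.round(s['contact_force'],1),round(s['width'],4),s['gripper_force'],np.round(s['qpos'],3));return s
E
cat > fit.py <<'E'
from h import *
T=lambda u,v:np.array([220+u/3.6,200+v/3.6]); S=lambda u,v:np.array([90+u/3.4,175+v/3.4])
T2=lambda u,v:np.array([398+(u-380)/9,228+v/9]);S2=lambda u,v:np.array([122+u/9,258+v/9])
print('bushing top/scene',ray('top',T(126,107),.125),ray('scene',S(662,97),.125))
print('lower T',ray('top',T(133,165),.065))
for k,z in(((33,79),.125),((38,147),.125),((214,64),.125),((220,131),.125),((100,306),.095),((188,302),.095),((16,66),.125),((23,163),.125),((230,51),.125),((238,147),.125)):print(k,ray('top',T(*k),z))
for k in((692,34),(739,61),(583,126),(630,156)):print('S',k,ray('scene',S(*k),.125))
for k in((503,68),(557,24)):print('Splate',k,ray('scene',S(*k),.095))
# rod
tc=[T2(*k) for k in((578,110),(658,130),(645,208),(565,190))];sc=[S2(*k) for k in((70,95),(158,50),(180,105),(98,150))]
for k in tc:print('rod T',ray('top',k,.185))
for k in sc:print('rod S',ray('scene',k,.185))
print('mean',np.mean([ray('top',k,.185) for k in tc],0),np.mean([ray('scene',k,.185) for k in sc],0))
print('hole',ray('top',T2(475,185),.05),ray('scene',S2(257,425),.05))
print('holes others',ray('top',T(447,150),.05),ray('top',T(567,160),.05), ray('scene',S(312,375),.05),ray('scene',S(410,316),.05))
E
python3 fit.py
```

```text
bushing top/scene [0.5899679  0.07547313] [0.59702155 0.07172397]
lower T [0.55510078 0.0740508 ]
(33, 79) [0.60962075 0.1366392 ]
(38, 147) [0.56465246 0.13359714]
(214, 64) [0.6174167  0.01699296]
(220, 131) [0.57301408 0.013842  ]
(100, 306) [0.45994708 0.09583228]
(188, 302) [0.46152616 0.03716666]
(16, 66) [0.61845822 0.14782408]
(23, 163) [0.55432524 0.14350128]
(230, 51) [0.6258744  0.00625725]
(238, 147) [0.56227442 0.00221099]
S (692, 34) [0.5685101  0.13353377]
S (739, 61) [0.61265266 0.13618239]
S (583, 126) [0.57619132 0.01344583]
S (630, 156) [0.62000807 0.0158001 ]
Splate (503, 68) [0.46888599 0.03280659]
Splate (557, 24) [0.46393058 0.09370438]
rod T [ 0.55427929 -0.29769506]
rod T [ 0.54893168 -0.31737684]
rod T [ 0.52959588 -0.31307256]
rod T [ 0.53442434 -0.29340459]
rod S [ 0.53613232 -0.31424076]
rod S [ 0.54000264 -0.29335253]
rod S [ 0.55637907 -0.29892521]
rod S [ 0.55338467 -0.31863629]
mean [ 0.5418078  -0.30538726] [ 0.54647468 -0.3062887 ]
hole [ 0.5422424  -0.30555737] [ 0.54613529 -0.30560933]
holes others [ 0.56244616 -0.14461827] [ 0.55395589 -0.22808996] [ 0.55436143 -0.22484473] [ 0.56478724 -0.14752119]
```

The cameras disagree by about 4 mm in x, so I'll average them. Fixture is at ≈ (0.593, 0.075) with yaw 0.065, long rod at ≈ (0.544, -0.306) with yaw -0.245, and the carriage about 27 mm out. I'll close the gripper and go to the push side.

Call:
drive_tool([
  [[0,0,0.136],[2.3,-5.3,0],0],
  [[0,0,0.136],[2.3,-5.3,0],0],
  [[0,0,0.136],[2.3,-5.3,0],0],
  [[0,0,0],[2.3,-5.3,0],0],
  [[0,0,0],[2.3,-5.3,0],0],
  [[0,0,0],[2.3,-5.3,0],0],
  [[0,0,0],[2.3,-5.3,0],0],
  [[0,0,0],[2.3,-5.3,0],0],
], force=60)

```text
clock: 1.1
position: [0.3775, 0.1158, 0.2423]
ee_rot: [0.0, -0.033, 0.999, 0.0]
contact_force: [1.5, 0.3, -0.2]
width: -0.0002
gripper_force: 0.0
```

Call:
drive_tool([
  [[0,0,0],[2.3,-5.3,0],0],
  [[0,0,0],[0,0,-3],0],
  [[0,0,0],[0,0,-5],0],
  [[0,0,0],[0,0,-5],0],
  [[0,0,0],[0,0,-3],0],
  [[0,0,0],[0,0,0],0],
  [[0,0,0],[0,0,0],0],
])

```text
clock: 1.98
position: [0.4012, 0.0646, 0.0832]
ee_rot: [0.001, -0.033, 0.999, 0.0]
contact_force: [0.5, 0.3, 0.9]
width: -0.0003
gripper_force: 0.0
```

Call:
drive_tool([
  [[0,0,0],[1,0,-1.5],0],
  [[0,0,0],[1.5,0.1,0],0],
  [[0,0,0],[1,0.1,0],0],
  [[0,0,0],[0.6,0,0],0],
  [[0,0,0],[0.6,0,0],0],
  [[0,0,0],[0.5,0,0],0],
  [[0,0,0],[0,0,0],0],
])

```text
clock: 2.85
position: [0.4523, 0.0667, 0.0672]
ee_rot: [-0.0, -0.033, 0.999, 0.0]
contact_force: [-1.4, 1.1, 0.5]
width: 0.0001
gripper_force: 0.7
```

Call:
drive_tool([
  [[0,0,0],[0.5,0,0],0],
  [[0,0,0],[0.5,0.1,0],0],
  [[0,0,0],[0.4,0,0],0],
  [[0,0,0],[0.2,0,0],0],
  [[0,0,0],[0,0,0],0],
])

```text
clock: 3.48
position: [0.4688, 0.0676, 0.0673]
ee_rot: [0.0, -0.033, 0.999, 0.0]
contact_force: [-1.0, 0.6, 0.0]
width: -0.0
gripper_force: 0.8
```

Call:
drive_tool([
  [[0,0,0],[0.2,0,0],0],
  [[0,0,0],[0.2,0,0],0],
  [[0,0,0],[0.1,0,0],0],
])

```text
clock: 3.85
position: [0.4733, 0.0677, 0.0673]
ee_rot: [-0.0, -0.033, 0.999, 0.0]
contact_force: [-3.8, 1.6, 1.1]
width: -0.0001
gripper_force: 1.5
```

Call:
drive_tool([
  [[0,0,0],[0.2,0,0],0],
  [[0,0,0],[0.1,0,0],0],
])

```text
clock: 4.1
position: [0.4764, 0.0676, 0.0673]
ee_rot: [-0.0, -0.033, 0.999, 0.0]
contact_force: [-4.4, 2.3, 0.2]
width: -0.0
gripper_force: 1.5
```

Call:
drive_tool([
  [[0,0,0],[0.2,0,0],0],
])

```text
clock: 4.22
position: [0.4772, 0.0676, 0.0673]
ee_rot: [-0.001, -0.033, 0.999, 0.0]
contact_force: [-7.5, 2.3, 4.8]
width: 0.0001
gripper_force: 3.9
```

Call:
drive_tool([
  [[0,0,0],[0,0,0],0],
  [[0,0,0],[0.1,0,0],0],
  [[0,0,0],[0,0,0],0],
])

```text
clock: 4.6
position: [0.4772, 0.0676, 0.0673]
ee_rot: [-0.002, -0.033, 0.999, 0.0]
contact_force: [-7.5, 2.6, 5.0]
width: -0.0
gripper_force: 3.6
```

Call:
drive_tool([
  [[0,0,0],[0.1,0,0],0],
  [[0,0,0],[0,0,0],0],
])

```text
clock: 4.85
position: [0.4772, 0.0676, 0.0673]
ee_rot: [-0.003, -0.033, 0.999, 0.0]
contact_force: [-9.7, 0.8, 7.0]
width: 0.0003
gripper_force: 4.6
```

Carriage is at the stop: position stays at 0.4772 while the force rises. Next I back off, rise and move over to the rod.

Call:
drive_tool([
  [[0,0,0],[-1.5,0,0],0],
  [[0,0,0],[-2.5,0,0],0],
  [[0,0,0],[0,0,6],0],
  [[0,0,0],[0,0,6],4],
  [[0,0,0],[0,0,6],6],
  [[0,0,-0.155],[1.5,-5.5,0],6],
  [[0,0,-0.155],[1.5,-5.5,0],6],
  [[0,0,0],[1.5,-5.5,0],6],
])

```text
clock: 5.85
position: [0.4867, -0.0997, 0.2483]
ee_rot: [0.003, 0.122, 0.992, -0.001]
contact_force: [1.6, 0.1, -0.3]
width: 0.0601
gripper_force: 0.0
```

Call:
drive_tool([
  [[0,0,0],[1.5,-5.5,0],6],
  [[0,0,0],[1.5,-5.5,0],6],
  [[0,0,0],[1.5,-5.5,0],6],
  [[0,0,0],[0.8,-3.5,0],6],
  [[0,0,0],[0,0,0],6],
])

```text
clock: 6.48
position: [0.5391, -0.3012, 0.2469]
ee_rot: [0.001, 0.124, 0.992, -0.001]
contact_force: [-1.1, 0.2, 0.1]
width: 0.06
gripper_force: 0.0
```

```bash
python3 - <<'E'
from h import *
import cv2
st()
s=eyes.get_image("scene")[:,:,::-1];t=eyes.get_image("top")[:,:,::-1]
cv2.imwrite("pics/s1.png",s);cv2.imwrite("pics/t1.png",t)
z=lambda a,f:cv2.resize(a,None,fx=f,fy=f,interpolation=cv2.INTER_CUBIC)
o=np.zeros((560,800,3),np.uint8)
o[:,:400]=z(s[180:320,100:200],4);o[:240,400:]=z(t[220:280,380:480],4)
o[240:,400:]=z(t[195:275,215:315],4)
cv2.imwrite("pics/c3.png",o)
E
```

```text
6.47 [ 0.5391 -0.3012  0.2469] [ 0.0011  0.1238  0.9923 -0.0013] [-1.1  0.2  0.1] 0.06 0.0 [-6.210e-01  3.360e-01  1.405e+00 -1.000e-03  1.398e+00 -1.944e+00]
```

View pics/c3.png

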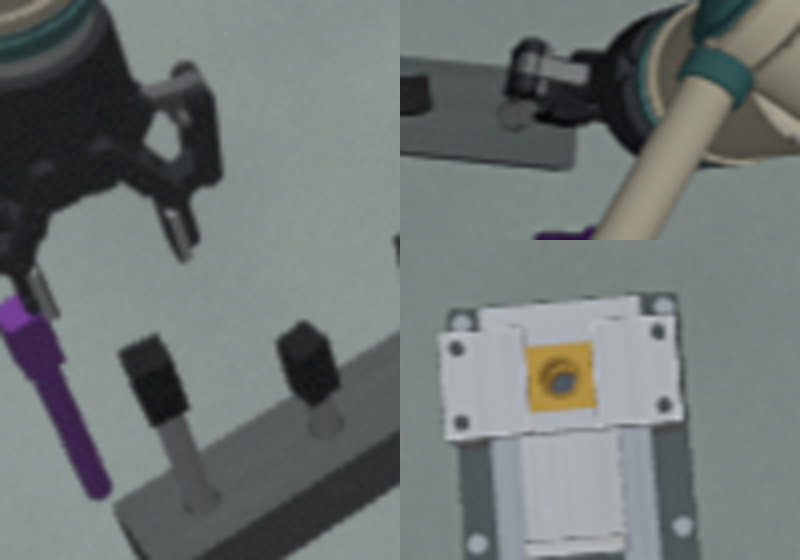

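Carriage is home, with the two bores concentric at crop (560,378). The gripper is open above the rod, fingertips at crop (183,262) and (52,318). Checking the camera bias against the fingertips.

```bash
python3 - <<'E'
from h import *
p=np.array([.5391,-.3012,.2469]);y=np.array([.2457,.969,0])
for dz in(-.011,-.004,0):
  for s in(.0,.03,-.03):print(dz,s,proj('scene',p+y*s+[0,0,dz])[0])
print('rodtop', proj('scene',[.544,-.306,.185])[0])
E
```

```text
-0.011 0.0 [129.90815843 249.79995735]
-0.011 0.03 [144.52758885 243.38316898]
-0.011 -0.03 [114.96541294 256.35865579]
-0.004 0.0 [129.02385756 247.53206381]
-0.004 0.03 [143.7322368  241.10512396]
-0.004 -0.03 [113.98839177 254.10192665]
0 0.0 [128.51417282 246.22491736]
0 0.03 [143.2738624  239.79224934]
0 -0.03 [113.42521194 252.80109063]
rodtop [135.47456978 268.31678565]
```

Call:
drive_tool([
  [[0,0,0],[0.4,-0.4,-2],6],
  [[0,0,0],[0,0,-4],6],
  [[0,0,0],[0,0,-2.2],6],
  [[0,0,0],[0,0,-1],6],
  [[0,0,0],[0,0,0],6],
])

```text
clock: 7.2
position: [0.5423, -0.3006, 0.1555]
ee_rot: [0.0, 0.122, 0.993, 0.0]
contact_force: [0.3, 0.6, 0.0]
width: 0.0601
gripper_force: 0.0
```

Call:
drive_tool([
  [[0,0,0],[0,0,0],3],
  [[0,0,0],[0,0,0],2.6],
  [[0,0,0],[0,0,0],2.2],
  [[0,0,0],[0,0,0],1.5],
  [[0,0,0],[0,0,0],1.0],
  [[0,0,0],[0,0,0],1.0],
], force=60)

```text
clock: 7.95
position: [0.5427, -0.3023, 0.1564]
ee_rot: [0.001, 0.122, 0.993, -0.001]
contact_force: [0.1, -1.2, 5.8]
width: 0.0209
gripper_force: 58.8
```

Call:
drive_tool([
  [[0,0,0],[0,0,1],1],
  [[0,0,0],[0,0,2],1],
  [[0,0,0],[0,0,3],1],
  [[0,0,0],[0,0,3],1],
  [[0,0,0],[0,0,3],1],
  [[0,0,0],[0,0,2.5],1],
  [[0,0,0],[0,0,1.5],1],
  [[0,0,0],[0,0,0],1],
], force=90)

```text
clock: 8.95
position: [0.5425, -0.3014, 0.3159]
ee_rot: [0.0, 0.122, 0.993, -0.0]
contact_force: [-0.8, 0.1, -2.0]
width: 0.0209
gripper_force: 88.8
```

Call:
drive_tool([
  [[0,0,0],[0.3,2,0],1],
  [[0,0,0],[0.6,4.5,0],1],
  [[0,0,0],[0.7,5,0],1],
  [[0,0,0],[0.7,5,0],1],
  [[0,0,0],[0.7,5,0],1],
  [[0,0,0],[0.7,5,0],1],
  [[0,0,0],[0.7,5,0],1],
  [[0,0,0],[0.6,4,0],1],
])

```text
clock: 9.95
position: [0.591, 0.0571, 0.3139]
ee_rot: [-0.002, 0.121, 0.993, 0.001]
contact_force: [1.2, -1.1, -1.1]
width: 0.0209
gripper_force: 88.7
```

Call:
drive_tool([
  [[0,0,0],[0.1,1.5,0],1],
  [[0,0,0],[0,0.4,0],1],
  [[0,0,0],[0,0,0],1],
  [[0,0,0],[0,0,0],1],
  [[0,0,0],[0,0,0],1],
])

```text
clock: 10.58
position: [0.5933, 0.0715, 0.3154]
ee_rot: [0.0, 0.123, 0.992, -0.0]
contact_force: [0.1, -0.1, -1.7]
width: 0.021
gripper_force: 88.8
```

```bash
python3 - <<'E'
from h import *
import cv2
st()
s=eyes.get_image("scene")[:,:,::-1];t=eyes.get_image("top")[:,:,::-1]
cv2.imwrite("pics/s2.png",s);cv2.imwrite("pics/t2.png",t)
z=lambda a,f:cv2.resize(a,None,fx=f,fy=f,interpolation=cv2.INTER_CUBIC)
o=np.zeros((600,800,3),np.uint8)
o[:,:500]=z(s[110:230,235:335],5);o[:480,500:]=z(t[180:300,210:285],4)
cv2.imwrite("pics/c4.png",o)
E
```

```text
10.57 [0.5933 0.0715 0.3154] [ 0.000e+00  1.228e-01  9.924e-01 -1.000e-04] [ 0.1 -0.1 -1.7] 0.021 88.79678606987 [ 0.004  0.281  1.32  -0.     1.541 -1.321]
```

View pics/c4.png

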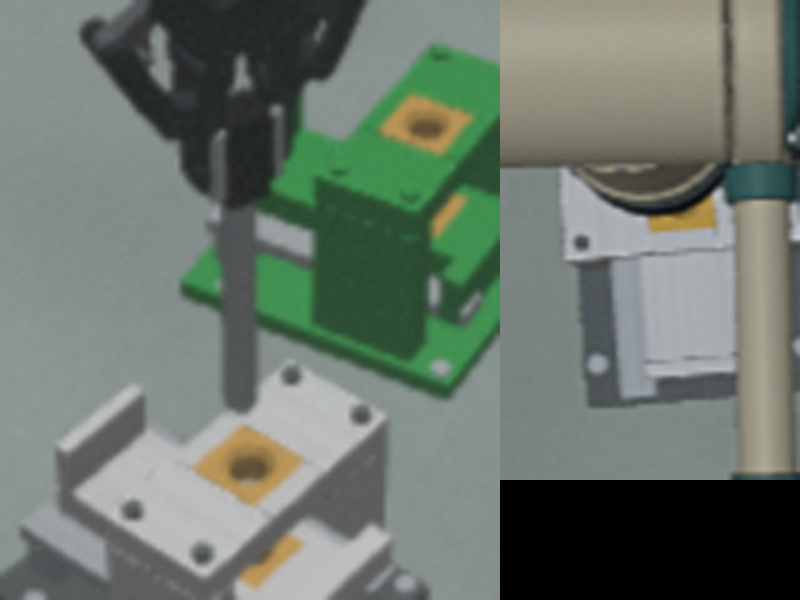

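The scene crop shows the rod gripped and upright, nose end centre ~(240,404), and the upper bushing mouth centre ~(249.5,464.5). The top view is blocked by the arm. I'll work out the offset from the scene view alone, where the bias is common to both points.

```bash
python3 - <<'E'
from h import *
f=lambda u,v:np.array([235+u/5,110+v/5])
b=ray('scene',f(249.5,464.5),.125)
for z in(.166,.169):
  for v in(402,406):
    n=ray('scene',f(240,v),z);print(z,v,n,'move',(b-n)*1e3)
print(b)
# rod axis check: shank top under handle
for z in (.169,.29): print(proj('scene',[.589,.0735,z]))
print(f(237,210))
a=np.array([[235+238/5.,110+212/5.]])
E
```

```text
0.166 402 [0.59200404 0.071718  ] move [3.89537499 1.85945707]
0.166 406 [0.59386809 0.06977776] move [2.03133058 3.79969986]
0.169 402 [0.59415352 0.06953376] move [1.74589502 4.04370157]
0.169 406 [0.59601066 0.0676007 ] move [-0.11124275  5.97675539]
[0.59589942 0.07357746]
[[282.58980312 188.49467007]]
[[281.8739764  148.56489448]]
[282.4 152. ]
```

Call:
drive_tool([
  [[0,0,0],[0.3,0.25,-1],1],
  [[0,0,0],[0,0,-1.5],1],
  [[0,0,0],[0,0,-1],1],
  [[0,0,0],[0,0,0],1],
  [[0,0,0],[0,0,0],1],
])

```text
clock: 11.3
position: [0.5965, 0.0751, 0.2805]
ee_rot: [0.0, 0.122, 0.993, 0.0]
contact_force: [-0.2, 1.0, -2.6]
width: 0.0211
gripper_force: 88.8
```

```bash
python3 - <<'E'
from h import *
import cv2
st()
s=eyes.get_image("scene")[:,:,::-1];t=eyes.get_image("top")[:,:,::-1]
cv2.imwrite("pics/s3.png",s)
z=lambda a,f:cv2.resize(a,None,fx=f,fy=f,interpolation=cv2.INTER_CUBIC)
cv2.imwrite("pics/c5.png",z(s[150:220,260:320],8))
E
```

```text
11.3 [0.5965 0.0751 0.2805] [2.000e-04 1.220e-01 9.925e-01 1.000e-04] [-0.2  1.  -2.6] 0.0211 88.76181721687317 [ 0.01   0.298  1.38   0.     1.464 -1.317]
```

View pics/c5.png

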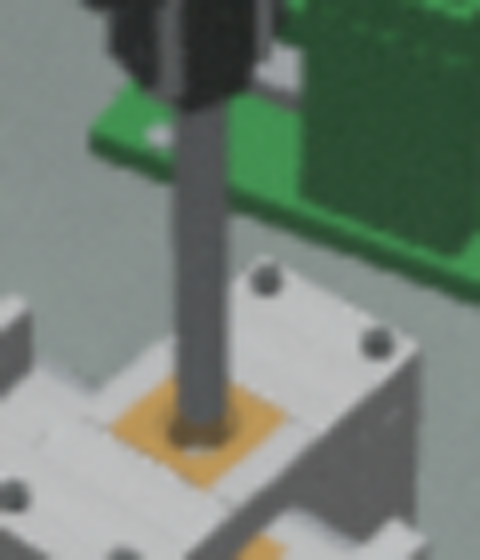

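The crop shows the nose close above the mouth. Sideways it's centred (shank at x≈202, mouth ≈201), but the depth direction is uncertain. I'll measure subpixel from the saved images, using s2, where the nose stands against the white bridge.

```bash
python3 - <<'E'
from h import *
import cv2
s1=cv2.imread("pics/s1.png").astype(int);s2=cv2.imread("pics/s2.png").astype(int);t1=cv2.imread("pics/t1.png").astype(int)
def brass(im,x0,x1,y0,y1):
    m=((im[:,:,2]-im[:,:,0])>35).astype(np.uint8);k=np.zeros_like(m);k[y0:y1,x0:x1]=m[y0:y1,x0:x1]
    n,l,st_,c=cv2.connectedComponentsWithStats(k);i=1+np.argmax(st_[1:,4])
    pts=np.argwhere(l==i)[:,::-1].astype(np.float32);h=cv2.convexHull(pts);M=cv2.moments(h);return np.array([M['m10']/M['m00'],M['m01']/M['m00']]),st_[i]
bs,a=brass(s1,268,300,188,216);bt,c=brass(t1,240,268,215,242)
print('brass scene',bs,a,'top',bt,c)
print('bush',ray('scene',bs,.125),ray('top',bt,.125))
g=s2.mean(2)
for y in range(180,198):print(y,g[y,276:292].astype(int))
for z in(.169,):
  P=[.5933,.0715]
  print(proj('scene',[*P,z]))
E
```

```text
brass scene [284.24031008 202.49956934] [274 195  22  16 202] top [254.59962406 228.67481203] [246 220  18  18 256]
bush [0.59380004 0.0734607 ] [0.5924777  0.07639337]
180 [140 140 136 112  89  84  84  85  85  84 110 136 138 139 138 139]
181 [139 139 136 112  89  83  84  85  82  86 109 134 139 139 138 139]
182 [139 139 136 112  88  85  85  84  83  87 110 135 139 138 139 144]
183 [140 139 136 112  87  85  84  85  84  86 110 135 141 141 143 156]
184 [141 139 135 111  89  86  84  85  84  87 109 133 142 151 169 134]
185 [140 140 135 111  88  86  86  84  82  86 110 138 160 177 180 134]
186 [140 139 136 111  88  86  86  86  83  86 116 154 176 184 184 154]
187 [141 139 135 110  89  85  86  87  84  90 130 173 181 184 183 179]
188 [139 139 137 114  89  85  86  85  83  90 133 177 186 186 186 184]
189 [140 140 138 121  91  85  85  84  84  89 136 178 185 185 186 184]
190 [139 141 139 126  97  87  86  84  85  99 153 183 188 185 187 187]
191 [138 140 138 133 116 100  93  90  95 131 176 187 188 188 187 187]
192 [139 140 142 151 153 154 125 117 133 171 185 186 187 188 189 189]
193 [139 144 159 175 178 174 173 174 177 185 187 187 187 186 188 189]
194 [142 160 179 184 186 183 183 177 184 185 185 187 188 187 187 186]
195 [161 177 184 185 186 182 167 153 148 165 186 186 185 187 186 186]
196 [181 184 186 184 182 168 150 143 141 144 152 172 182 185 187 186]
197 [185 187 185 182 168 151 144 141 142 141 143 150 155 181 184 187]
[[283.31708705 189.79920075]]
```

Rod is centred in the grip; target TCP ≈ (0.5929, 0.0768). I'll correct by (-3.6, +1.7) mm and descend gently.

Call:
drive_tool([
  [[0,0,0],[-0.36,0.17,0],1],
  [[0,0,0],[0,0,0],1],
  [[0,0,0],[0,0,-0.4],1],
  [[0,0,0],[0,0,-0.3],1],
  [[0,0,0],[0,0,-0.2],1],
  [[0,0,0],[0,0,0],1],
])

```text
clock: 12.15
position: [0.5926, 0.0767, 0.271]
ee_rot: [-0.0, 0.122, 0.993, -0.0]
contact_force: [0.2, 0.2, -1.8]
width: 0.0208
gripper_force: 88.8
```

Call:
drive_tool([
  [[0,0,0],[0,0,-0.1],1],
  [[0,0,0],[0,0,-0.1],1],
  [[0,0,0],[0,0,-0.1],1],
])

```text
clock: 12.52
position: [0.5927, 0.0768, 0.2683]
ee_rot: [0.0, 0.122, 0.993, 0.0]
contact_force: [0.6, 0.9, -1.5]
width: 0.0212
gripper_force: 88.8
```

Nose should be about 3 mm below the mouth plane, with no contact so far.

Call:
drive_tool([
  [[0,0,0],[0,0,-0.2],1],
  [[0,0,0],[0,0,-0.2],1],
  [[0,0,0],[0,0,-0.1],1],
])

```text
clock: 12.9
position: [0.5926, 0.0767, 0.2631]
ee_rot: [-0.0, 0.122, 0.993, 0.0]
contact_force: [0.7, 0.9, -2.3]
width: 0.0212
gripper_force: 88.8
```

Call:
drive_tool([
  [[0,0,0],[0,0,-0.2],1],
  [[0,0,0],[0,0,-0.2],1],
  [[0,0,0],[0,0,0],1],
])

```text
clock: 13.28
position: [0.5926, 0.0768, 0.2591]
ee_rot: [-0.0, 0.122, 0.993, 0.0]
contact_force: [-0.2, 0.1, -1.7]
width: 0.0211
gripper_force: 88.8
```

Call:
drive_tool([
  [[0,0,0],[0,0,-0.3],1],
  [[0,0,0],[0,0,-0.4],1],
  [[0,0,0],[0,0,-0.4],1],
  [[0,0,0],[0,0,-0.4],1],
])

```text
clock: 13.78
position: [0.5926, 0.0768, 0.2439]
ee_rot: [-0.0, 0.122, 0.993, 0.0]
contact_force: [0.2, 0.6, -2.1]
width: 0.021
gripper_force: 88.8
```

Call:
drive_tool([
  [[0,0,0],[0,0,-0.5],1],
  [[0,0,0],[0,0,-0.5],1],
  [[0,0,0],[0,0,-0.5],1],
  [[0,0,0],[0,0,-0.5],1],
  [[0,0,0],[0,0,-0.5],1],
  [[0,0,0],[0,0,0],1],
])

```text
clock: 14.52
position: [0.5924, 0.0768, 0.2188]
ee_rot: [-0.001, 0.122, 0.993, -0.0]
contact_force: [-0.4, 0.0, -1.9]
width: 0.0214
gripper_force: 88.8
```

Call:
drive_tool([
  [[0,0,0],[0,0,-0.2],1],
  [[0,0,0],[0,0,-0.2],1],
  [[0,0,0],[0,0,-0.2],1],
])

```text
clock: 14.9
position: [0.5927, 0.0768, 0.2133]
ee_rot: [0.0, 0.122, 0.993, 0.0]
contact_force: [0.2, 0.5, -2.2]
width: 0.021
gripper_force: 88.8
```

Call:
drive_tool([
  [[0,0,0],[0,0,-0.2],1],
  [[0,0,0],[0,0,-0.2],1],
])

```text
clock: 15.15
position: [0.5927, 0.0768, 0.2092]
ee_rot: [-0.0, 0.122, 0.993, 0.0]
contact_force: [-0.0, 0.4, -1.3]
width: 0.0212
gripper_force: 88.8
```

Call:
drive_tool([
  [[0,0,0],[0,0,-0.2],1],
  [[0,0,0],[0,0,-0.2],1],
  [[0,0,0],[0,0,-0.2],1],
  [[0,0,0],[0,0,-0.2],1],
])

```text
clock: 15.65
position: [0.5927, 0.0768, 0.2012]
ee_rot: [0.0, 0.122, 0.993, 0.0]
contact_force: [0.3, -0.0, -2.5]
width: 0.021
gripper_force: 88.8
```

Call:
drive_tool([
  [[0,0,0],[0,0,-0.4],1],
  [[0,0,0],[0,0,-0.4],1],
  [[0,0,0],[0,0,-0.4],1],
  [[0,0,0],[0,0,-0.4],1],
])

```text
clock: 16.15
position: [0.5927, 0.0768, 0.185]
ee_rot: [-0.0, 0.122, 0.993, 0.0]
contact_force: [0.2, 0.4, -1.9]
width: 0.0211
gripper_force: 88.8
```

Call:
drive_tool([
  [[0,0,0],[0,0,-0.4],1],
  [[0,0,0],[0,0,-0.4],1],
  [[0,0,0],[0,0,-0.1],1],
  [[0,0,0],[0,0,0],1],
  [[0,0,0],[0,0,0],1],
  [[0,0,0],[0,0,0],1],
])

```text
clock: 16.9
position: [0.5928, 0.0768, 0.1765]
ee_rot: [0.0, 0.122, 0.993, 0.0]
contact_force: [-0.2, 0.5, -2.1]
width: 0.021
gripper_force: 88.8
```

```bash
python3 - <<'E'
from h import *
import cv2
st()
s=eyes.get_image("scene")[:,:,::-1]
cv2.imwrite("pics/c6.png",cv2.resize(s[150:270,220:340],None,fx=5,fy=5,interpolation=cv2.INTER_CUBIC))
E
```

```text
16.9 [0.5928 0.0768 0.1765] [2.000e-04 1.221e-01 9.925e-01 1.000e-04] [-0.2  0.5 -2.1] 0.021 88.76185655593872 [ 0.012  0.352  1.56   0.     1.229 -1.314]
```

View pics/c6.png

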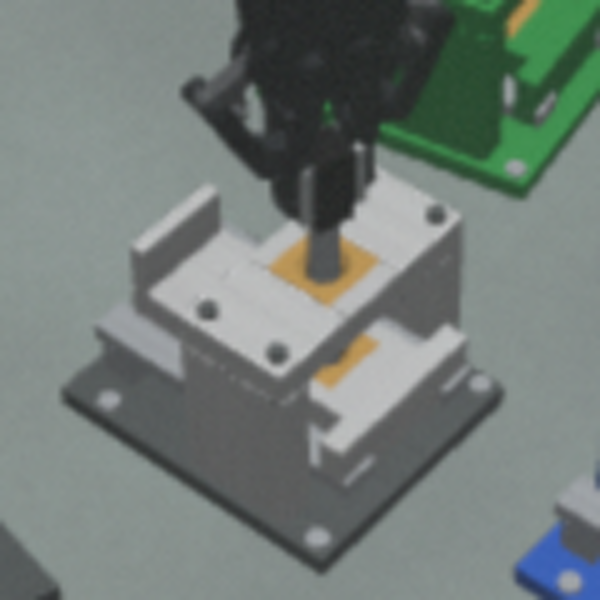

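The rod passes through the upper bushing at (324,270) and into the lower one at (337,352). The carriage is still at its stop. From the tool height the nose is at z ≈ 30 mm, between the carriage underside (45) and the plate (14), and there is no side load.

```bash
python3 -c "
from rig import job
print(job.sign_off())"
```

```text
the job is handed in; nothing more can be done
None
```

The job is handed in: the carriage is home against its stop, and the long rod is threaded through both bushings and still gripped, upright and at rest. By the tool height its nose is at about z = 30 mm, below the carriage and clear of the base plate, though the cameras could not see the nose itself.

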